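# Set the ringed well under the tissue punch and hold its guard open

## Task

With the clear guard of the tissue punch still shut, slide the stage by its upright black handle until the well with the red ring is right under the punch tip. Then lift the guard by its black knob and hold it open at 60 degrees from shut, so that I can lay the leaf in; leave the stage and everything else on the bench as they are. The guard falls shut when it is let go, so finish while still holding it there: do not let go at the end.

Things in the scene. Friction and masses are not known exactly. Their poses are not given: they have to be found in the camera images.
- punch: Tissue punch fixed on the bench. Ivory base 280 (x) x 380 (y) x 28 mm; column 263 mm high on its right (-y) end; from it a head runs left (+y) over the stage to 37 mm past the punch tip: 48 mm wide, 168 to 230 mm high, solenoid on top to 270 mm. Origin on the bench right under the punch tip; x points away from the operator (guard on the -x side), y left along the head, z up; yaw within 0.25 rad.
- punch_tip (a point): The lower end of the fixed steel punch, 5 mm in diameter, pointing straight down at x = 0, y = 0 of the punch's frame, 82 mm above the bench and 8 mm above the well plate. It does not move.
- ringed_well (a point): Centre of the mouth of the one well with a red ring (23 mm across) round it, 74 mm above the bench, in the white 24-well plate (128 x 86 x 20 mm, wells 15 mm wide, 19.3 mm pitch) clamped on the gliding stage. In the punch's frame it starts 10 to 32 mm too far along +x and 21 to 49 mm too far along -y.
- stage_handle (a point): Grip point on the stage's handle, an upright black post 18 mm in diameter, top 92 mm above the bench, on a flat arm (24 mm wide, top at 53 mm) at the stage's left (+y) end. The point is on its axis, 78 mm above the bench; in the punch's frame 40 mm towards -x and 144 mm towards +y from the ringed well. The stage glides level along the punch's x and y, about 2 N friction each, and stays put.
- stage_x (a joint): Slide of the stage along the punch's x axis, m, stops at -0.030 and +0.030; grows towards +x. The ringed well is under the tip at -0.0097.
- stage_y (a joint): Slide of the stage along the punch's y axis, m, stops at -0.045 and +0.045; grows towards +y. The ringed well is under the tip at +0.0290.
- guard: Clear plastic guard in front (-x) of the punch tip: a bent sheet 90 mm wide (y), 3 mm thick, orange lower edge 96 mm above the bench when shut; about 0.22 kg. Origin on its hinge line, along the punch's y on the head's front, 34 mm in front (-x) of the punch tip and 188 mm above the bench. Its axes match the punch's when shut and turn about y as it opens.
- guard_knob (a point): Centre of the guard's black knob: a cylinder 24 mm in diameter, 32 mm long, its axis along the guard's own x, out in front of the sheet on a steel stem; its flanks can be pinched from above, closing along y. Shut: level, 72 mm in front of (-x) and 73 mm below the hinge line, 115 mm above the bench. Opening swings it forwards and up on a circle of 102.5 mm radius about the hinge.
- guard_angle (a joint): Opening angle of the guard, rad: 0 shut (front sheet upright), growing as the knob swings forwards (-x) and up; stop at 1.75. 60 degrees is 1.047. The hinge is free: the guard's weight pulls it shut from any angle, 1 to 2 N at the knob.
- spare_plate: Bystander: a loose spare 24-well plate with clear lid, 128 x 86 x 25 mm. Origin under its centre.
- amber_jar: Bystander: a loose amber sample jar, 52 mm across, 75 mm high. Origin under its centre.
- white_jar: Bystander: a loose white jar with blue cap, 56 mm across, 60 mm high. Origin under its centre.
- petri_dish: Bystander: a loose closed Petri dish, 92 mm across, 16 mm high. Origin under its centre.
- spray_bottle: Bystander: a loose white bottle with red cap, 64 mm across, 170 mm high. Origin under its centre.
- tube_rack: Bystander: a loose blue tube rack with capped tubes, 125 x 62 x 68 mm. Origin under its centre.
- marker_pen: Bystander: a loose blue and black marker pen, 130 mm long, 10 mm thick, lying on the front of the punch's base. Origin under its middle.

How it is judged:
By the outcome, as a careful person would: the job done as asked, in the order asked, and still so for the second after the job is handed in, while the arm keeps its last pose, push and grip.
It also fails if it takes over 54 s, if anything falls off the work surface, if the arm or the gripper's body presses on something with over 40 N, if the wrist force passes 120 N, or if a joint passes its speed limit or range.

## Robot

A 7-joint arm with a two-finger parallel gripper is mounted at the origin on the work surface. World frame = base frame: x ahead of the robot, y to its left, z up, the work surface at z = 0. Lengths are in m, angles in rad, forces in N, time in s.
With the tool pointing down it reaches from about 0.425 to 0.95 m from the base axis. Payload 16.7 kg.
Tool frame: the origin (TCP) lies at the very end of the fingers, on their centre line; the grasp point (between the pads) lies 19 mm behind it; z points along the fingers, y is the line along which they close (so a half turn about z gives the same grasp; the last joint's range is limited). The gripper opens to 94 mm and grips with 3 to 60 N. Pads are 16 mm wide; open, the fingers measure 119 mm over their backs; the gripper's body (75 mm by 177 mm) begins 78 mm behind the grasp point.
Start: joints at [1.022, 0.426, 0.074, 1.606, -0.034, 1.111, -0.067], TCP at [0.263, -0.622, 0.205] pointing down, gripper open.
Joint ranges: [-2.85, 2.85], [-0.5, 2.14], [-1.23, 1.37], [0.21, 2.46], [-1.02, 4.16], [0.16, 2.05], [-2.73, 2.73]. Speed limits (rad/s): [1.89, 1.89, 2.39, 2.39, 3.01, 3.01, 3.01].

## Interface

Orientations are given as a unit quaternion [w, x, y, z].
In Python, from workcell import manip, eyes, workorder gives the robot as it stands. The module is installed in compiled form; this text tells all that it offers.
- The arm moves only by the tool send_rows, never from a script. Its argument "targets" is a list of rows, each an object of numbers: "tx", "ty", "tz": the shift along the tool's x, y, z as a fraction of full scale; "ax", "ay", "az": the turn, a rotation vector about the tool's x, y, z as a fraction of full scale; "gripper": the closure, from 0 (fully open) to 1 (shut). In form: [{"tx": .., "ty": .., "tz": .., "ax": .., "ay": .., "az": .., "gripper": ..}, ...]. A call has 1 to 20 rows; each row is the pose to reach, as a shift and turn from the pose commanded when the call began, along the tool's axes at that moment, turning the shorter way round; what a row does not reach only later rows make up. Full scale, the value 1, is 1 m for a shift and pi rad for a turn. A row lasts 1/8 s, in which the tool goes at most 62.5 mm and 10.7 degrees, less where a joint would pass 70% of its speed; a pose out of reach is approached as far as the arm can. A call with a number of a shift or a turn outside -1 to 1 is refused whole. A call with a gripper value outside its range is refused whole. The fingers move at their own pace and stop on an object; the grip force is fixed at half the most. Time passes only in rows, so rows that repeat a pose let the fingers close. It gives the time, the measured TCP pose, the force, the opening and the grip force at its end, in the units of the state.
- manip.get_state(): the state, without advancing time (a new reading comes with each control period).
- eyes.grab_frame(name): name is "side" or "top" or "wrist"; returns the picture (480x640x3 uint8, red, green, blue); there is no depth.
- eyes.get_calibration(name): a dict with "fx", "fy", "cx", "cy" (pixels), "position" and "rotation" of the camera in the world; the wrist camera has in their place "tool_from_camera" (4x4, takes a point from camera to tool coordinates, whose origin is the TCP and whose axes are the flange's). Camera axes: x right, y up, looking along -z (the intrinsics and any distortion apply to the point x, -y, -z); pixel columns grow to the right and rows downward; lengths in m; the calibration is good to about 2 mm. A picture is of the moment at which its call begins: read the wrist's pose just before it. get_calibration takes no time and is no camera call.
- workorder.sign_off(): hands the job in; it is judged then, once.
The state is a dict: "time": time; "q": joint angles; "qd": joint speeds; "effort": joint torques, N m; "ee_pos": TCP position; "eef_rot": TCP orientation; "ft_force": force on the tool from outside, world axes, zero at the start; "torque": the same for the moment, N m; "grip_width": finger opening in m; "grasp_force": force on a finger pad.
Only numpy, scipy, OpenCV 4.12 (cv2) and the standard library are available. Lean on these libraries where they do the work, as an engineer would, in place of code of your own. Each camera call takes 0.05 s, during which the arm holds its last target. There are 200 camera calls.

## Working session

There is one attempt and no reset: what is moved stays moved. The work goes in short steps, Python scripts to look and compute and a tool call to move; the robot and the scene stay as the last step left them, time stands still between calls to the robot, and variables do not carry over. Pictures are saved under pics/ and viewed, at most 11 in all, crops included, and the job is handed in when it is done.

Besides the shell and the picture viewer there is one more tool, called after "Emit:" as name(argument=value, ...) on one line, values as JSON. send_rows: Moves the arm, as the interface text tells. Its arguments: {"type":"object","properties":{"targets":{"type":"array","items":{"type":"object","properties":{"tx":{"type":"number"},"ty":{"type":"number"},"tz":{"type":"number"},"ax":{"type":"number"},"ay":{"type":"number"},"az":{"type":"number"},"gripper":{"type":"number"}}}}},"required":["targets"]}

```bash
mkdir -p pics; python3 - <<'E'
from workcell import manip, eyes
import cv2, numpy as np
np.set_printoptions(precision=4,suppress=True)
s=manip.get_state()
for k,v in s.items(): print(k,np.array(v))
for n in("side","top","wrist"):
    print(n,eyes.get_calibration(n))
for n in("side","top"):
    im=eyes.grab_frame(n); cv2.imwrite(f"pics/{n}0.png",im[...,::-1])
E
```

```text
time 0.0
q [ 1.0215  0.4267  0.0739  1.6067 -0.0341  1.1108 -0.0671]
qd [-0.001  -0.0011  0.0005 -0.0006  0.0002  0.0007  0.0005]
effort [ -0.0013 -93.582    3.6667 -45.4186  -0.0487   0.0202   0.0001]
ee_pos [ 0.2625 -0.6214  0.2048]
eef_rot [-0.0006  0.9801  0.1985 -0.0002]
ft_force [0.7987 0.2914 0.0264]
torque [ 0.0513  0.0097 -0.0031]
grasp_force 0.0
grip_width 0.09387429707363475
side {'fx': 580.384370756853, 'fy': 580.384370756853, 'cx': 320.5378422764985, 'cy': 246.38482317964926, 'position': array([-0.3503,  0.7623,  0.9674]), 'rotation': array([-0.3505, -0.1812,  0.4174,  0.8186])}
top {'fx': 510.9113116975092, 'fy': 510.9113116975092, 'cx': 314.00182805981984, 'cy': 247.26822240713102, 'position': array([ 0.2788, -0.0376,  1.5964]), 'rotation': array([ 0.7128,  0.0517, -0.0559, -0.6973])}
wrist {'fx': 379.81262542943745, 'fy': 379.81262542943745, 'cx': 320.7919448630074, 'cy': 243.8452957665371, 'tool_from_camera': array([[-0.0006,  0.9732,  0.2301,  0.066 ],
       [ 1.    ,  0.0005,  0.0005, -0.0001],
       [ 0.0004,  0.2301, -0.9732, -0.1792],
       [ 0.    ,  0.    ,  0.    ,  1.    ]])}
```

View pics/side0.png

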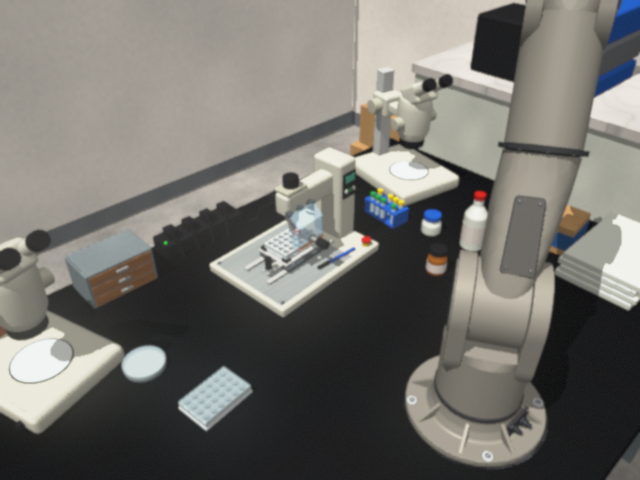

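View pics/top0.png

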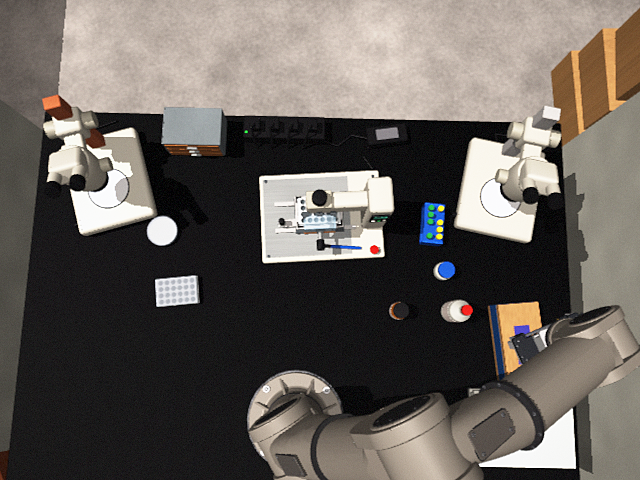

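The side view shows the punch at about (295,225). In the top view the ivory base spans columns 260–390 and rows 172–262, with the handle near (282,222) and the knob near (320,243). I'll measure these more closely.

```bash
cat > h.py <<'E'
import numpy as np, cv2
from scipy.spatial.transform import Rotation as R
from workcell import manip, eyes
np.set_printoptions(precision=4,suppress=True)
def q2R(q): q=np.array(q); return R.from_quat(np.r_[q[1:],q[0]]).as_matrix()
def cam(n,s=None):
    c=eyes.get_calibration(n); K=(c['fx'],c['fy'],c['cx'],c['cy'])
    if n=='wrist':
        s=s or manip.get_state(); T=np.array(c['tool_from_camera']); Rt=q2R(s['eef_rot'])
        return K,Rt@T[:3,3]+np.array(s['ee_pos']),Rt@T[:3,:3]
    return K,np.array(c['position']),q2R(c['rotation'])
def ray(C,uv):
    K,p,M=C; d=M@np.array([(uv[0]-K[2])/K[0],-(uv[1]-K[3])/K[1],-1]); return p,d/np.linalg.norm(d)
def onz(C,uv,z): p,d=ray(C,uv); return p+d*(z-p[2])/d[2]
def proj(C,X):
    K,p,M=C; c=M.T@(np.array(X)-p); return np.array([K[2]+K[0]*c[0]/-c[2],K[3]-K[1]*c[1]/-c[2]])
def tri(obs):
    A=np.zeros((3,3));b=np.zeros(3)
    for C,uv in obs:
        p,d=ray(C,uv);P=np.eye(3)-np.outer(d,d);A+=P;b+=P@p
    return np.linalg.solve(A,b)
E
python3 - <<'E'
from h import *
im=cv2.imread('pics/top0.png'); C=cam('top')
m=((im.min(2)>110)*255).astype(np.uint8); m[:165]=0;m[268:]=0;m[:,:250]=0;m[:,400:]=0
m=cv2.morphologyEx(m,cv2.MORPH_OPEN,np.ones((3,3)))
cs=cv2.findContours(m,0,2)[0]; c=max(cs,key=cv2.contourArea)
# front/left edge fits at base top z=.028
xs=range(270,375,3); fr=np.array([onz(C,(u,np.where(m[:,u])[0].max()+.5),.028)[:2] for u in xs])
ys=range(182,258,3); le=np.array([onz(C,(np.where(m[v])[0].min()-.5,v),.028)[:2] for v in ys])
f=np.polyfit(fr[:,1],fr[:,0],1); l=np.polyfit(le[:,0],le[:,1],1)
print('front: x=a y+b',f,'yaw',-np.arctan(f[0])); print('left: y=a x+b',l,'yaw',np.arctan(-l[0]))
print(cv2.minAreaRect(c))
a=cv2.resize(im[165:270,255:400],None,fx=5.5,fy=5.5,interpolation=cv2.INTER_CUBIC)
cv2.imwrite('pics/topc.png',a[:600,:800])
b=cv2.imread('pics/side0.png');cv2.imwrite('pics/sidec.png',cv2.resize(b[140:320,200:390],None,fx=3.3,fy=3.3,interpolation=cv2.INTER_CUBIC))
E
```

```text
front: x=a y+b [-0.0753  0.4759] yaw 0.07512492195347598
left: y=a x+b [0.0761 0.0797] yaw -0.07592465962745963
((326.8472900390625, 215.79299926757812), (87.56744384765625, 133.8483428955078), 87.27368927001953)
```

View pics/topc.png

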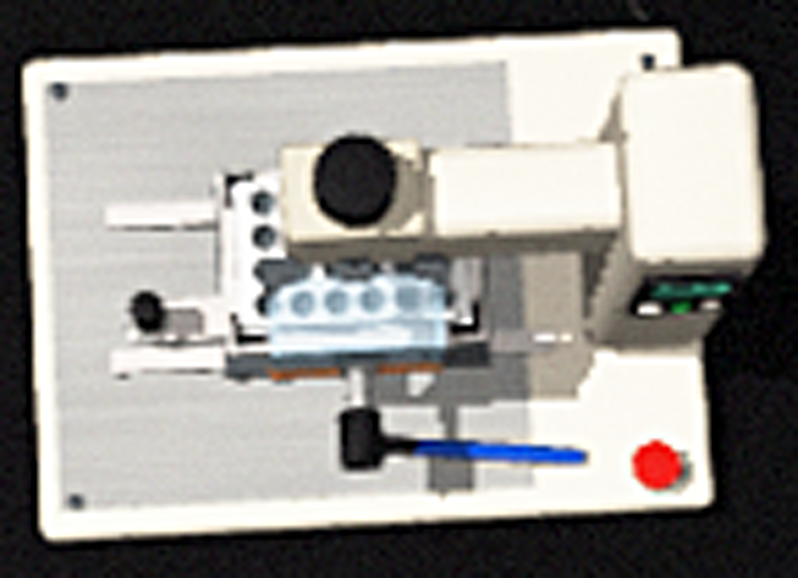

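The top crop shows the base with yaw about +0.075 (both edges agree). In the crop, the handle top is near (148,312), the knob near (360,438), and the solenoid top near (355,180). I'll work out world points from these.

```bash
python3 - <<'E'
from h import *
im=cv2.imread('pics/top0.png'); C=cam('top')
def dark(u0,u1,v0,v1,t=60):
    m=np.zeros(im.shape[:2],np.uint8); m[v0:v1,u0:u1]=(im[v0:v1,u0:u1].max(2)<t)
    n,l,st,ce=cv2.connectedComponentsWithStats(m); i=1+np.argmax(st[1:,4]); return ce[i],st[i]
yaw=.0755; Y=np.array([[np.cos(yaw),-np.sin(yaw)],[np.sin(yaw),np.cos(yaw)]])
for n,b,z in(("solen",(308,332,186,210),.27),("knob",(313,328,236,254),.122),("handle",(275,289,215,228),.09)):
    ce,st=dark(*b); p=onz(C,ce,z); print(n,ce,st,p)
    off={"solen":(0,0),"knob":(-.106,0),"handle":(-.04+.021,.144-.035)}[n]
    print('  origin ->',p[:2]-Y@off)
le=[.4759,-.0753]
E
```

```text
solen [319.1186 197.4021] [312 190  15  16 194] [ 0.6173 -0.0541  0.27  ]
  origin -> [ 0.6173 -0.0541]
knob [320.7073 244.3659] [317 239  11  11  82] [ 0.5142 -0.0634  0.122 ]
  origin -> [ 0.6199 -0.0554]
handle [281.5667 221.3333] [279 218   6   7  30] [0.5867 0.055  0.09  ]
  origin -> [ 0.6139 -0.0523]
```

View pics/sidec.png

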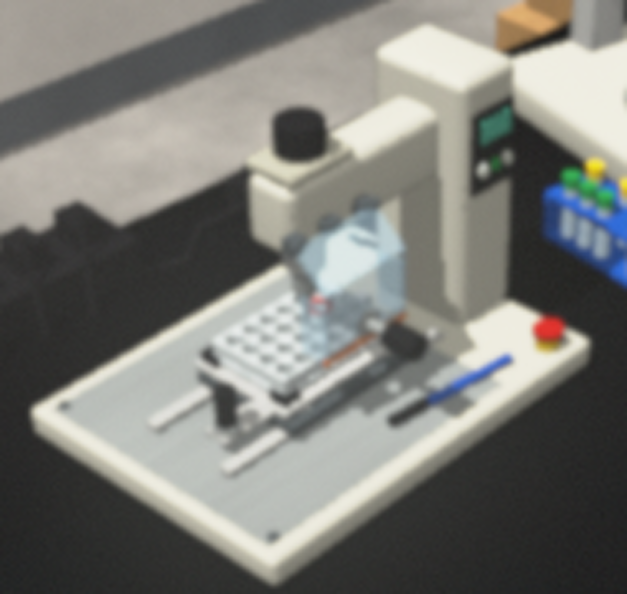

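The side crop shows the guard shut, the knob at (405,340), the handle at (225,405), and red ring specks at (318,302) through the guard. The estimates agree on an origin near (0.618,-0.055). Next I move to a close hover by the handle.

```bash
cat >> h.py <<'E'
def goal(x,y,z,yawdeg,s=None):
    s=s or manip.get_state(); Rt=q2R(s['eef_rot']); a=np.radians(yawdeg)
    G=np.column_stack([[np.cos(a),np.sin(a),0],[np.sin(a),-np.cos(a),0],[0,0,-1]])
    print('shift',Rt.T@(np.array([x,y,z])-np.array(s['ee_pos'])),'turn',R.from_matrix(Rt.T@G).as_rotvec()/np.pi)
E
python3 - <<'E'
from h import *
goal(.2625,-.6214,.42,22.9); goal(.587,.056,.36,94.3)
E
```

```text
shift [-0.     -0.0003 -0.2151] turn [-0.0004  0.      0.    ]
shift [ 0.5625 -0.4979 -0.1546] turn [-0.0003 -0.0002 -0.3966]
```

Emit:
send_rows(targets=[{"tz": -0.06},{"tz": -0.12},{"tz": -0.18},{"tz": -0.21},{"tx": 0.04,"ty": -0.035,"tz": -0.21,"az": -0.03},{"tx": 0.08,"ty": -0.07,"tz": -0.21,"az": -0.06},{"tx": 0.12,"ty": -0.106,"tz": -0.21,"az": -0.09},{"tx": 0.16,"ty": -0.142,"tz": -0.21,"az": -0.12},{"tx": 0.2,"ty": -0.177,"tz": -0.21,"az": -0.15},{"tx": 0.24,"ty": -0.212,"tz": -0.21,"az": -0.18},{"tx": 0.28,"ty": -0.248,"tz": -0.21,"az": -0.21},{"tx": 0.32,"ty": -0.283,"tz": -0.21,"az": -0.24},{"tx": 0.36,"ty": -0.319,"tz": -0.21,"az": -0.27},{"tx": 0.4,"ty": -0.354,"tz": -0.21,"az": -0.3},{"tx": 0.44,"ty": -0.39,"tz": -0.21,"az": -0.33},{"tx": 0.48,"ty": -0.425,"tz": -0.21,"az": -0.36},{"tx": 0.52,"ty": -0.46,"tz": -0.2,"az": -0.38},{"tx": 0.5625,"ty": -0.498,"tz": -0.155,"az": -0.3966},{"tx": 0.5625,"ty": -0.498,"tz": -0.155,"az": -0.3966},{"tx": 0.5625,"ty": -0.498,"tz": -0.155,"az": -0.3966}])

```text
$.targets[0]: bad value
```

```bash
python3 - <<'E'
from h import *
s=manip.get_state(); print(s['time'],s['ee_pos'],s['eef_rot'],s['qd'],s['q'])
C=cam('wrist',s); im=eyes.grab_frame('wrist')[...,::-1]; cv2.imwrite('pics/w1.png',im)
for X in((.587,.055,.092),(.514,-.063,.115),(.618,-.055,.27)): print(proj(C,X))
E
```

```text
0.1 [ 0.2625 -0.6214  0.2049] [-0.0006  0.9801  0.1985 -0.0002] [-0.0004 -0.0005 -0.0004 -0.001  -0.0002  0.0013 -0.0024] [ 1.0215  0.4266  0.0739  1.6066 -0.0341  1.1108 -0.0671]
[-783.5817 -978.6759]
[-586.2457 -702.5091]
[-201475.659  -260168.7043]
```

View pics/w1.png

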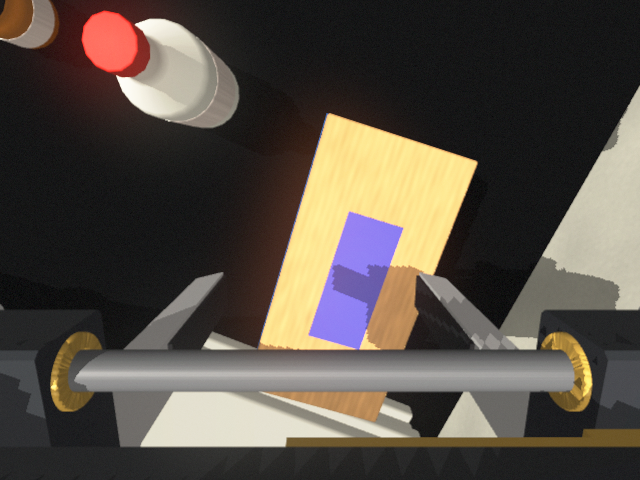

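The rows need every key. (That picture only shows the start place, with the spray bottle at upper left.) I'll resend.

Emit:
send_rows(targets=[{"tx": 0,"ty": 0,"tz": -0.06,"ax": 0,"ay": 0,"az": 0,"gripper": 0},{"tx": 0,"ty": 0,"tz": -0.12,"ax": 0,"ay": 0,"az": 0,"gripper": 0},{"tx": 0,"ty": 0,"tz": -0.18,"ax": 0,"ay": 0,"az": 0,"gripper": 0},{"tx": 0,"ty": 0,"tz": -0.21,"ax": 0,"ay": 0,"az": 0,"gripper": 0},{"tx": 0.04,"ty": -0.035,"tz": -0.21,"ax": 0,"ay": 0,"az": -0.03,"gripper": 0},{"tx": 0.08,"ty": -0.07,"tz": -0.21,"ax": 0,"ay": 0,"az": -0.06,"gripper": 0},{"tx": 0.12,"ty": -0.106,"tz": -0.21,"ax": 0,"ay": 0,"az": -0.09,"gripper": 0},{"tx": 0.16,"ty": -0.142,"tz": -0.21,"ax": 0,"ay": 0,"az": -0.12,"gripper": 0},{"tx": 0.2,"ty": -0.177,"tz": -0.21,"ax": 0,"ay": 0,"az": -0.15,"gripper": 0},{"tx": 0.24,"ty": -0.212,"tz": -0.21,"ax": 0,"ay": 0,"az": -0.18,"gripper": 0},{"tx": 0.28,"ty": -0.248,"tz": -0.21,"ax": 0,"ay": 0,"az": -0.21,"gripper": 0},{"tx": 0.32,"ty": -0.283,"tz": -0.21,"ax": 0,"ay": 0,"az": -0.24,"gripper": 0},{"tx": 0.36,"ty": -0.319,"tz": -0.21,"ax": 0,"ay": 0,"az": -0.27,"gripper": 0},{"tx": 0.4,"ty": -0.354,"tz": -0.21,"ax": 0,"ay": 0,"az": -0.3,"gripper": 0},{"tx": 0.44,"ty": -0.39,"tz": -0.21,"ax": 0,"ay": 0,"az": -0.33,"gripper": 0},{"tx": 0.48,"ty": -0.425,"tz": -0.21,"ax": 0,"ay": 0,"az": -0.36,"gripper": 0},{"tx": 0.52,"ty": -0.46,"tz": -0.2,"ax": 0,"ay": 0,"az": -0.38,"gripper": 0},{"tx": 0.5625,"ty": -0.498,"tz": -0.155,"ax": 0,"ay": 0,"az": -0.3966,"gripper": 0},{"tx": 0.5625,"ty": -0.498,"tz": -0.155,"ax": 0,"ay": 0,"az": -0.3966,"gripper": 0},{"tx": 0.5625,"ty": -0.498,"tz": -0.155,"ax": 0,"ay": 0,"az": -0.3966,"gripper": 0}])

```text
time: 2.65
ee_pos: [0.5869, 0.0558, 0.3601]
eef_rot: [-0.0, 0.68, 0.733, -0.0]
ft_force: [0.7, 0.4, 0.4]
grip_width: 0.0939
grasp_force: 0.0
```

```bash
python3 - <<'E'
from h import *
s=manip.get_state(); print(s['time'],s['ee_pos'],s['eef_rot'],s['qd'],s['q'])
C=cam('wrist',s); im=eyes.grab_frame('wrist')[...,::-1]; cv2.imwrite('pics/w2.png',im)
for X in((.587,.055,.092),(.514,-.063,.115),(.618,-.055,.27)): print(proj(C,X))
E
```

```text
2.65 [0.5869 0.0558 0.3601] [-0.0004  0.6801  0.7331 -0.0004] [ 0.0245 -0.0263  0.0168 -0.0147 -0.0019  0.008   0.0105] [ 0.247   0.2305 -0.547   1.5661  0.121   1.3802 -0.2363]
[321.4833 212.349 ]
[253.2298 308.3168]
[349.8759 384.7512]
```

View pics/w2.png

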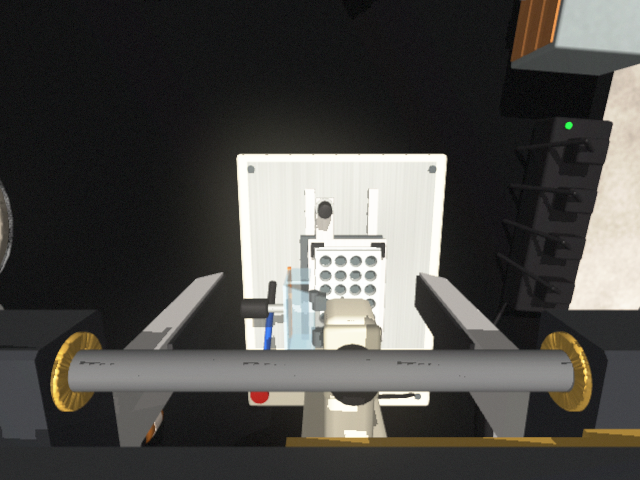

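The wrist view is well aligned: handle top near (325,210), knob near (255,308), base's left edge at row ~157, back edge at column ~443. I'll refine from this.

```bash
python3 - <<'E'
from h import *
s=manip.get_state(); C=cam('wrist',s); im=cv2.imread('pics/w2.png')
def dark(u0,u1,v0,v1,t=60):
    m=np.zeros(im.shape[:2],np.uint8); m[v0:v1,u0:u1]=(im[v0:v1,u0:u1].max(2)<t)
    n,l,st,ce=cv2.connectedComponentsWithStats(m); i=1+np.argmax(st[1:,4]); return ce[i],st[i]
h,st=dark(312,338,198,222); print('handle',h,st,onz(C,h,.092))
k,st=dark(238,269,294,320); print('knob',k,st,onz(C,k,.120))
m=im.min(2)>130
le=np.array([onz(C,(u,np.where(m[100:200,u])[0].min()+100-.5),.028)[:2] for u in range(250,435,5)])
fr=np.array([onz(C,(np.where(m[v,200:300])[0].min()+200-.5,v),.028)[:2] for v in range(165,270,5)])
bk=np.array([onz(C,(np.where(m[v,420:470])[0].max()+420+.5,v),.028)[:2] for v in range(165,270,5)])
l=np.polyfit(le[:,0],le[:,1],1); f=np.polyfit(fr[:,1],fr[:,0],1); b=np.polyfit(bk[:,1],bk[:,0],1)
print('yaw',np.arctan(l[0]),-np.arctan(f[0]),-np.arctan(b[0]),'depth',(np.polyval(b,0)-np.polyval(f,0))*np.cos(.0755))
# triangulate with top
T=cam('top'); print('tri handle',tri([(C,h),(T,(281.57,221.33))]),'tri knob',tri([(C,k),(T,(320.7,244.37))]))
print('top-cam edges: back x at y=-.05',)
yaw=.0755;Y=np.array([[np.cos(yaw),-np.sin(yaw)],[np.sin(yaw),np.cos(yaw)]])
K=onz(C,k,.12)[:2]; H=onz(C,h,.092)[:2]; o=K-Y@[-.106,0]; print('origin',o,'handle in punch',Y.T@(H-o),'target handle',o+Y@[-.04,.144])
c=Y.T@(le.mean(0)-o); print('left edge y',c[1],'front x',(Y.T@(fr.mean(0)-o))[0],'back x',(Y.T@(bk.mean(0)-o))[0])
S=onz(T,(319.12,197.40),.27)
E
```

```text
Traceback (most recent call last):
ValueError: attempt to get argmax of an empty sequence
```

```bash
cat > m.py <<'E'
from h import *
s=manip.get_state(); C=cam('wrist',s); im=cv2.imread('pics/w2.png')
print(im[210,325],im[308,255],im[210,310],im[308,235])
def dark(u0,u1,v0,v1,t=75):
    m=np.zeros(im.shape[:2],np.uint8); m[v0:v1,u0:u1]=(im[v0:v1,u0:u1].max(2)<t)
    n,l,st,ce=cv2.connectedComponentsWithStats(m,connectivity=4); i=1+np.argmax(st[1:,4]); return ce[i],st[i]
h,st=dark(312,338,198,222); print('handle',h,st,onz(C,h,.092))
k,st=dark(238,269,294,320); print('knob',k,st,onz(C,k,.120))
m=im.min(2)>130
le=np.array([onz(C,(u,np.where(m[100:200,u])[0].min()+100-.5),.028)[:2] for u in range(250,435,5)])
fr=np.array([onz(C,(np.where(m[v,200:300])[0].min()+200-.5,v),.028)[:2] for v in range(165,270,5)])
bk=np.array([onz(C,(np.where(m[v,420:470])[0].max()+420+.5,v),.028)[:2] for v in range(165,270,5)])
l=np.polyfit(le[:,0],le[:,1],1); f=np.polyfit(fr[:,1],fr[:,0],1); b=np.polyfit(bk[:,1],bk[:,0],1)
print('yaw',np.arctan(l[0]),-np.arctan(f[0]),-np.arctan(b[0]),'depth',(np.polyval(b,0)-np.polyval(f,0))*np.cos(.0755))
T=cam('top'); print('tri handle',tri([(C,h),(T,(281.57,221.33))]),'tri knob',tri([(C,k),(T,(320.7,244.37))]))
yaw=.0755;Y=np.array([[np.cos(yaw),-np.sin(yaw)],[np.sin(yaw),np.cos(yaw)]])
K=onz(C,k,.12)[:2]; H=onz(C,h,.092)[:2]; o=K-Y@[-.106,0]; print('origin',o,'handle in punch',Y.T@(H-o),'target handle',o+Y@[-.04,.144])
print('left edge y',(Y.T@(le.mean(0)-o))[1],'front x',(Y.T@(fr.mean(0)-o))[0],'back x',(Y.T@(bk.mean(0)-o))[0])
E
python3 m.py
```

```text
[83 88 89] [81 84 87] [251 253 254] [43 47 48]
handle [325.7895 203.4737] [321 202  10   5  19] [0.5919 0.0649 0.092 ]
knob [250.8029 307.7197] [238 294  31  26 421] [ 0.5121 -0.0614  0.12  ]
yaw 0.07322738275604389 0.07249290148304577 0.07152464926102543 depth 0.27758772369302365
tri handle [0.5939 0.0585 0.0496] tri knob [ 0.5133 -0.0625  0.1199]
origin [ 0.6178 -0.0534] handle in punch [-0.017   0.1199] target handle [0.5671 0.0872]
left edge y 0.1775087644857548 front x -0.13481455481375776 back x 0.1428850524530363
```

```bash
python3 - <<'E'
im=__import__('cv2').imread('pics/w2.png').max(2)
print(im[196:226:2,314:338:2]); print(im[294:322:2,236:276:2])
E
```

```text
[[250 241 242 239 239 238 240 239 238 238 240 240]
 [250 244 250 230 225 230 224 233 250 250 238 238]
 [251 250 250 240 238 202 231 236 233 252 236 239]
 [250 240 236 201  85  72  72 120 232 248 236 238]
 [250 230 193  77  73  83  75  72 114 234 234 238]
 [242 235 142  78  92 105 100  92  74 227 238 238]
 [236 231 110  91  93  96  94  87  82 211 237 238]
 [231 229  94  92  92  90  86  85  79 185 237 237]
 [225 215 104  91  91  88  85  82  82 179 235 237]
 [222 237 138  87  88  84  82  84  81 237 235 236]
 [222 247 192  99  85  84  80  76 158 252 234 236]
 [227 223 200 188 169 121 132 173 197 252 232 235]
 [232 182 200 198 196 201 200 196 196 252 233 236]
 [244 186 199 198 196 202 198 195 249 252 233 235]
 [243 185 199 198 194 200 198 197 253 252 232 236]]
[[ 52  52  51  63 251 255 255 255 253 240 240 235 238 237 237 237 107  78
   73  67]
 [ 52  54  52  53 251 255 255 255 254 239 241 236 238 237 237 238  88  78
   73  65]
 [ 51  51  52  56 192 215 220 218 201 164 166 160 162 161 162 162  71  79
   74  64]
 [ 49  51  54  60  62  62  59  62  65  62  64  63  64  64  64  62  61  77
   68
[... 156 characters left out ...]
 127 148
  146 152]
 [ 48  49  60  86  86  88  89  88  89  89  90  91  88  89  88  66 202 226
  226 226]
 [ 47  50  59  80  84  84  85  85  87  85  88  87  87  87  86  65 231 247
  233 247]
 [ 49  52  61  74  75  78  78  76  80  78  80  82  80  81  81  64 200 223
  225 223]
 [ 48  52  56  66  67  67  69  69  71  71  74  70  74  74  75  67 110 156
  143 186]
 [ 50  51  50  62  61  65  62  63  65  68  66  69  67  69  70  62  68 160
  130 221]
 [ 47  47  49  56  57  59  58  59  60  62  59  61  62  61  62  61 137 158
  123 154]
 [ 47  47  48  51 140 202 220 221 167 117 111 109 107 111 107 130 165 153
  121 154]
 [ 47  48  49  47 164 253 255 255 241 170 159 159 154 157 152 142 169 152
  119 154]]
```

```bash
sed -i "s/^h,st.*/h=(324.6,209.6); print('handle',onz(C,h,.092))/; s/^k,st.*/k=(255,308); print('knob',onz(C,k,.117))/; s/K=onz(C,k,.12)/K=onz(C,k,.117)/; s/yaw=.0755/yaw=.0735/" m.py; python3 m.py; python3 - <<'E'
from h import *
T=cam('top'); C=cam('wrist')
yaw=.0735;Y=np.array([[np.cos(yaw),-np.sin(yaw)],[np.sin(yaw),np.cos(yaw)]])
a=onz(T,(281.57,221.33),.092)[:2]; b=onz(T,(320.7,244.37),.117)[:2]; c=onz(T,(319.12,197.4),.27)[:2]
print('top: handle-knob punch',Y.T@(a-b),' wrist:',Y.T@(onz(C,(324.6,209.6),.092)[:2]-onz(C,(255,308),.117)[:2]),' solen-knob',Y.T@(c-b))
E
```

```text
[83 88 89] [81 84 87] [251 253 254] [43 47 48]
handle [0.591  0.0575 0.092 ]
knob [ 0.5166 -0.0627  0.117 ]
yaw 0.07322738275604389 0.07249290148304577 0.07152464926102543 depth 0.27758772369302365
tri handle [0.5908 0.0555 0.0734] tri knob [ 0.5158 -0.0638  0.1139]
origin [ 0.6224 -0.0549] handle in punch [-0.023   0.1144] target handle [0.5719 0.0857]
left edge y 0.17934533429025928 front x -0.13940177629286066 back x 0.1382984879527713
top: handle-knob punch [0.0798 0.1128]  wrist: [0.083  0.1144]  solen-knob [0.1027 0.0018]
```

The handle is at (0.591,0.0575). With the origin at (0.622,-0.055), the base comes out symmetric at ±0.139, which checks. The needed slide is about -17 mm in punch x and +29.6 mm in y, both within the stated ranges. Descending to grasp.

Emit:
send_rows(targets=[{"tx": 0.0015,"ty": 0.004,"tz": 0.05,"ax": 0,"ay": 0,"az": 0,"gripper": 0},{"tx": 0.0015,"ty": 0.004,"tz": 0.1,"ax": 0,"ay": 0,"az": 0,"gripper": 0},{"tx": 0.0015,"ty": 0.004,"tz": 0.15,"ax": 0,"ay": 0,"az": 0,"gripper": 0},{"tx": 0.0015,"ty": 0.004,"tz": 0.2,"ax": 0,"ay": 0,"az": 0,"gripper": 0},{"tx": 0.0015,"ty": 0.004,"tz": 0.24,"ax": 0,"ay": 0,"az": 0,"gripper": 0},{"tx": 0.0015,"ty": 0.004,"tz": 0.27,"ax": 0,"ay": 0,"az": 0,"gripper": 0},{"tx": 0.0015,"ty": 0.004,"tz": 0.29,"ax": 0,"ay": 0,"az": 0,"gripper": 0},{"tx": 0.0015,"ty": 0.004,"tz": 0.3,"ax": 0,"ay": 0,"az": 0,"gripper": 0},{"tx": 0.0015,"ty": 0.004,"tz": 0.3,"ax": 0,"ay": 0,"az": 0,"gripper": 0}])

```text
time: 3.82
ee_pos: [0.5912, 0.0573, 0.0608]
eef_rot: [0.0, 0.68, 0.733, 0.0]
ft_force: [0.4, 0.7, 0.7]
grip_width: 0.0937
grasp_force: 0.0
```

```bash
python3 - <<'E'
from h import *
s=manip.get_state(); print(s['time'],s['ee_pos'],s['ft_force'])
im=eyes.grab_frame('wrist')[...,::-1]; cv2.imwrite('pics/w3.png',im)
print(proj(cam('wrist',s),(.591,.0575,.092)))
E
```

```text
3.825 [0.5912 0.0573 0.0608] [0.3744 0.7029 0.6735]
[321.0237 316.0586]
```

View pics/w3.png

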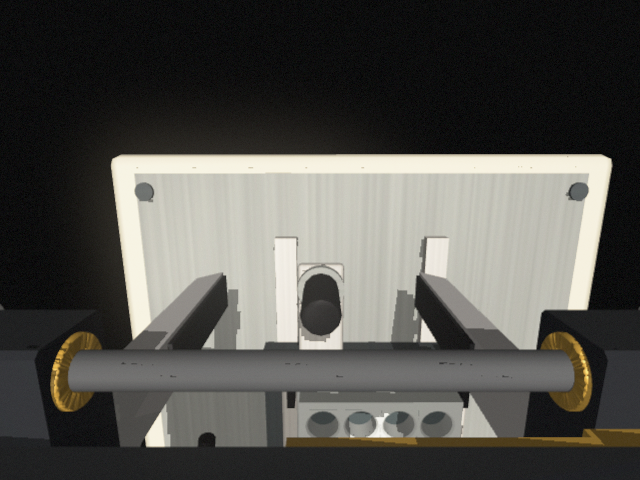

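The handle top is at (321,316), exactly where predicted and centred between the fingers. Closing.

Emit:
send_rows(targets=[{"tx": 0,"ty": 0,"tz": 0,"ax": 0,"ay": 0,"az": 0,"gripper": 1},{"tx": 0,"ty": 0,"tz": 0,"ax": 0,"ay": 0,"az": 0,"gripper": 1},{"tx": 0,"ty": 0,"tz": 0,"ax": 0,"ay": 0,"az": 0,"gripper": 1},{"tx": 0,"ty": 0,"tz": 0,"ax": 0,"ay": 0,"az": 0,"gripper": 1},{"tx": 0,"ty": 0,"tz": 0,"ax": 0,"ay": 0,"az": 0,"gripper": 1},{"tx": 0,"ty": 0,"tz": 0,"ax": 0,"ay": 0,"az": 0,"gripper": 1},{"tx": 0,"ty": 0,"tz": 0,"ax": 0,"ay": 0,"az": 0,"gripper": 1},{"tx": 0,"ty": 0,"tz": 0,"ax": 0,"ay": 0,"az": 0,"gripper": 1},{"tx": 0,"ty": 0,"tz": 0,"ax": 0,"ay": 0,"az": 0,"gripper": 1},{"tx": 0,"ty": 0,"tz": 0,"ax": 0,"ay": 0,"az": 0,"gripper": 1}])

```text
time: 5.12
ee_pos: [0.591, 0.0577, 0.0605]
eef_rot: [-0.0, 0.68, 0.733, 0.0]
ft_force: [-0.3, 0.2, -0.3]
grip_width: 0.0173
grasp_force: 30.0
```

Emit:
send_rows(targets=[{"tx": 0.004,"ty": -0.002,"tz": 0,"ax": 0,"ay": 0,"az": 0,"gripper": 1},{"tx": 0.008,"ty": -0.0045,"tz": 0,"ax": 0,"ay": 0,"az": 0,"gripper": 1},{"tx": 0.012,"ty": -0.007,"tz": 0,"ax": 0,"ay": 0,"az": 0,"gripper": 1},{"tx": 0.016,"ty": -0.009,"tz": 0,"ax": 0,"ay": 0,"az": 0,"gripper": 1},{"tx": 0.02,"ty": -0.0115,"tz": 0,"ax": 0,"ay": 0,"az": 0,"gripper": 1},{"tx": 0.024,"ty": -0.014,"tz": 0,"ax": 0,"ay": 0,"az": 0,"gripper": 1},{"tx": 0.027,"ty": -0.0155,"tz": 0,"ax": 0,"ay": 0,"az": 0,"gripper": 1},{"tx": 0.0296,"ty": -0.017,"tz": 0,"ax": 0,"ay": 0,"az": 0,"gripper": 1},{"tx": 0.0296,"ty": -0.017,"tz": 0,"ax": 0,"ay": 0,"az": 0,"gripper": 1},{"tx": 0.0296,"ty": -0.017,"tz": 0,"ax": 0,"ay": 0,"az": 0,"gripper": 1}])

```text
time: 6.38
ee_pos: [0.5715, 0.0865, 0.0605]
eef_rot: [-0.0, 0.68, 0.733, 0.0]
ft_force: [-2.3, 2.3, 0.0]
grip_width: 0.0176
grasp_force: 30.0
```

```bash
python3 - <<'E'
from h import *
s=manip.get_state(); print(s['time'],s['ee_pos'],s['ft_force'])
C=cam('side'); b=eyes.grab_frame('side')[...,::-1]; cv2.imwrite('pics/s1.png',b)
b0=cv2.imread('pics/side0.png')
yaw=.0735;Y=np.array([[np.cos(yaw),-np.sin(yaw)],[np.sin(yaw),np.cos(yaw)]]);o=np.array([.6222,-.055])
P=lambda x,y,z: proj(C,np.r_[o+Y@[x,y],z])
print('tip',P(0,0,.082),'well now',P(0,0,.074),'well before',P(.017,-.0296,.074),'knob',P(-.106,0,.115))
for n,im in(('before',b0),('after',b)):
    i=im.astype(int); m=((i[...,2]-i[...,1]>35)&(i[...,2]-i[...,0]>35)).astype(np.uint8); m[:200]=0;m[245:]=0;m[:,:285]=0;m[:,345:]=0
    k,l,st,ce=cv2.connectedComponentsWithStats(m); print(n,[(c.round(1),t) for c,t in zip(ce[1:],st[1:])])
cv2.imwrite('pics/s1c.png',cv2.resize(b[185:265,255:365],None,fx=7,fy=7,interpolation=cv2.INTER_CUBIC))
E
```

```text
6.375 [0.5715 0.0865 0.0605] [-2.317   2.2526  0.042 ]
tip [292.9866 236.9734] well now [293.0822 239.4276] well before [296.2467 232.3546] knob [322.4711 242.3094]
before [(array([295.5, 230.5]), array([295, 230,   2,   2,   4], dtype=int32))]
after []
```

View pics/s1c.png

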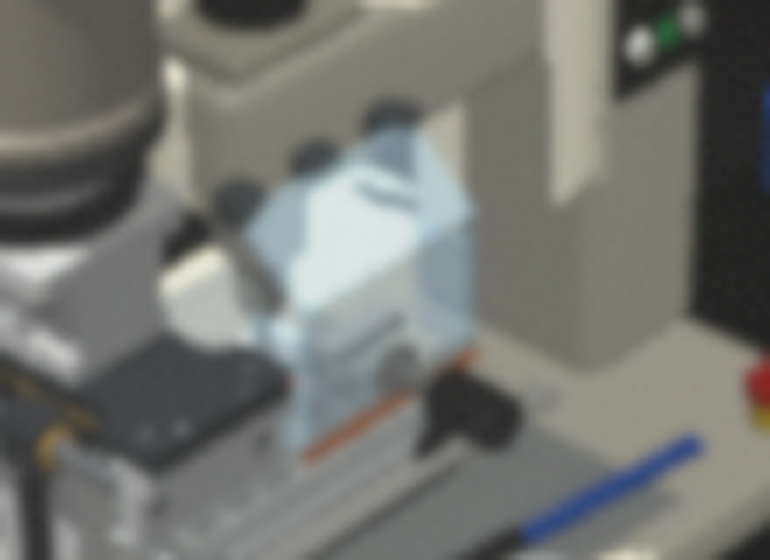

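The gripper blocks the ring here; the guard is still shut, and the arm moved (-17.3,+30.2) mm in the punch frame. I'll release, lift, and tilt for a look under the head from the left.

Emit:
send_rows(targets=[{"tx": 0,"ty": 0,"tz": 0,"ax": 0,"ay": 0,"az": 0,"gripper": 0},{"tx": 0,"ty": 0,"tz": 0,"ax": 0,"ay": 0,"az": 0,"gripper": 0},{"tx": 0,"ty": 0,"tz": 0,"ax": 0,"ay": 0,"az": 0,"gripper": 0},{"tx": 0,"ty": 0,"tz": 0,"ax": 0,"ay": 0,"az": 0,"gripper": 0},{"tx": 0,"ty": 0,"tz": 0,"ax": 0,"ay": 0,"az": 0,"gripper": 0},{"tx": 0,"ty": 0,"tz": 0,"ax": 0,"ay": 0,"az": 0,"gripper": 0},{"tx": 0,"ty": 0,"tz": -0.03,"ax": 0,"ay": 0,"az": 0,"gripper": 0},{"tx": 0,"ty": 0,"tz": -0.08,"ax": 0,"ay": 0,"az": 0,"gripper": 0},{"tx": 0,"ty": 0,"tz": -0.13,"ax": 0,"ay": 0,"az": 0,"gripper": 0},{"tx": 0,"ty": 0,"tz": -0.18,"ax": 0,"ay": 0,"az": 0,"gripper": 0},{"tx": 0.003,"ty": 0.01,"tz": -0.19,"ax": 0,"ay": -0.05,"az": 0,"gripper": 0},{"tx": 0.005,"ty": 0.02,"tz": -0.19,"ax": 0,"ay": -0.1,"az": 0,"gripper": 0},{"tx": 0.007,"ty": 0.03,"tz": -0.18,"ax": 0,"ay": -0.15,"az": 0,"gripper": 0},{"tx": 0.009,"ty": 0.04,"tz": -0.17,"ax": 0,"ay": -0.2,"az": 0,"gripper": 0},{"tx": 0.009,"ty": 0.04,"tz": -0.16,"ax": 0,"ay": -0.222,"az": 0,"gripper": 0},{"tx": 0.009,"ty": 0.04,"tz": -0.16,"ax": 0,"ay": -0.222,"az": 0,"gripper": 0},{"tx": 0.009,"ty": 0.04,"tz": -0.16,"ax": 0,"ay": -0.222,"az": 0,"gripper": 0}])

```text
time: 8.55
ee_pos: [0.6113, 0.0974, 0.2212]
eef_rot: [0.25, 0.64, 0.689, -0.232]
ft_force: [0.6, 1.0, 0.6]
grip_width: 0.0943
grasp_force: 0.0
```

```bash
python3 - <<'E'
from h import *
s=manip.get_state(); print(s['time'],s['ee_pos'],s['eef_rot'],s['ft_force'])
C=cam('wrist',s); b=eyes.grab_frame('wrist')[...,::-1]; cv2.imwrite('pics/w4.png',b)
yaw=.0735;Y=np.array([[np.cos(yaw),-np.sin(yaw)],[np.sin(yaw),np.cos(yaw)]]);o=np.array([.6222,-.055])
P=lambda x,y,z: proj(C,np.r_[o+Y@[x,y],z])
t=P(0,0,.082);print('tip',t,'well',P(0,0,.074),'handle',P(-.04,.144,.092))
i=b.astype(int); m=((i[...,2]-i[...,1]>40)&(i[...,2]-i[...,0]>40)).astype(np.uint8)
k,l,st,ce=cv2.connectedComponentsWithStats(m); print([(c.round(1),x) for c,x in zip(ce[1:],st[1:]) if x[4]>5])
u,v=int(t[0])-70,int(t[1])-60; u=max(u,0);v=max(v,0)
cv2.imwrite('pics/w4c.png',cv2.resize(b[v:v+115,u:u+150],None,fx=5,fy=5,interpolation=cv2.INTER_CUBIC)); print(u,v)
E
```

```text
8.55 [0.6113 0.0974 0.2212] [ 0.2501  0.6399  0.6887 -0.2317] [0.595  1.0442 0.6029]
tip [320.7778 247.3149] well [320.7768 241.2003] handle [265.3347 140.2526]
[(array([248.6, 232.1]), array([247, 230,   4,   5,  19], dtype=int32)), (array([319.8, 241.7]), array([309, 235,  22,  15, 168], dtype=int32)), (array([132.3, 285.9]), array([118, 283,  29,   8,  96], dtype=int32)), (array([236.8, 293.5]), array([229, 287,  19,  15, 168], dtype=int32)), (array([125.1, 310.3]), array([108, 301,  34,  21, 504], dtype=int32)), (array([499.8, 322. ]), array([491, 307,  18,  31, 248], dtype=int32)), (array([175.5, 403. ]), array([163, 393,  28,  16, 247], dtype=int32)), (array([452.2, 400. ]), array([429, 392,  49,  17, 709], dtype=int32))]
250 187
```

View pics/w4c.png

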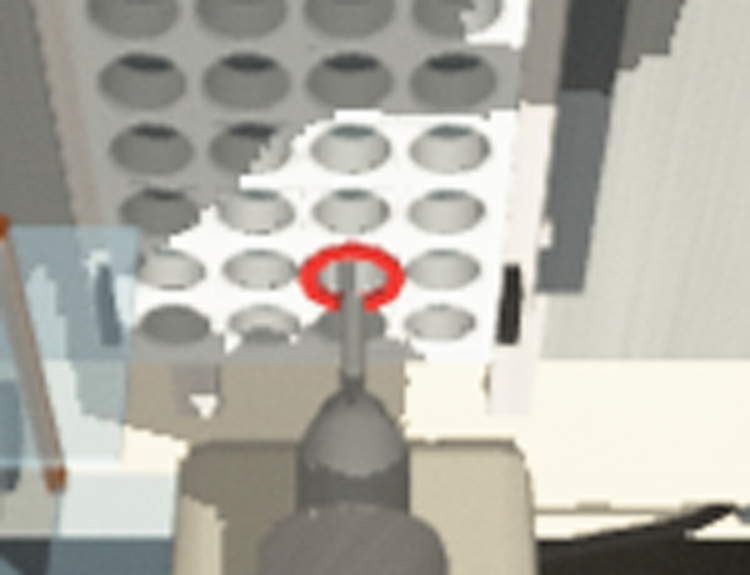

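The upside-down view (image up is down in the world) shows the ring centred at crop (352,278), and the punch shaft coming from below and ending near row 300. I'll check where the tip actually ends from pixel values.

```bash
python3 - <<'E'
import cv2
b=cv2.imread('pics/w4.png').astype(int)
for v in range(234,264): print(v,' '.join('%3d/%3d'%(b[v,u,2],b[v,u,1]) for u in range(313,329)))
E
```

```text
234 250/250 250/250 249/249 248/248 249/250 249/250 238/221 237/220 241/228 247/245 250/249 248/248 250/250 251/250 251/251 251/250
235 251/251 251/250 248/243 243/227 244/226 236/213 219/149 220/147 222/160 236/199 242/220 246/235 247/237 250/248 251/251 251/251
236 243/233 226/196 213/158 203/122 203/112 196/ 73 205/ 56 212/ 57 201/ 53 205/ 73 203/101 212/137 212/145 232/198 249/245 251/250
237 210/153 198/ 77 214/ 53 226/ 53 228/ 56 232/ 58 235/ 59 235/ 54 234/ 61 233/ 58 230/ 55 221/ 54 219/ 56 210/ 96 214/166 241/228
238 223/ 74 233/ 56 237/ 58 241/ 58 241/ 55 239/ 77 234/101 236/ 92 238/ 82 241/ 67 242/ 58 240/ 57 238/ 55 233/ 57 209/ 54 197/127
239 239/ 56 241/ 56 233/ 92 222/150 200/132 185/118 179/129 182/124 208/160 220/170 220/164 225/121 238/ 73 241/ 57 237/ 59 218/ 57
240 242/ 60 232/ 90 210/152 196/187 154/155 132/133 134/133 135/135 186/186 200/200 192/193 196/173 214/136 230/ 91 239/ 61 238/ 57
241 220/ 84 195/144 191/181 193/193 157/156 134/134 135/135 132/134 187/186 201/201 189/191 183/184 180/168 187/147 232/ 90 242/ 56
242 188/ 89 168/158 185/183 195/195 155/154 
[... 2159 characters left out ...]
 168/165 167/166 166/166 167/165 168/166
259 171/167 172/169 170/168 171/167 173/169 140/138 140/138 148/147 148/147 137/134 160/156 170/166 171/167 172/168 172/168 171/167
260 173/165 173/166 173/165 173/166 161/156 139/136 141/140 149/150 150/147 138/134 164/157 174/167 173/166 173/166 175/166 172/164
261 174/164 171/163 172/164 173/165 154/146 122/117 136/135 150/149 148/146 129/126 162/155 174/166 174/166 173/165 174/166 175/167
262 176/167 174/165 171/164 173/163 156/148 115/110 114/112 121/120 121/119 115/112 159/152 172/164 174/166 175/165 174/166 171/162
263 173/165 171/165 174/166 173/165 154/148 116/111 100/ 99 103/102 100/ 99 110/107 158/151 173/166 172/165 171/164 174/166 173/165
```

The shaft ends at about (320, 246) and the ring centre is (320, 242). That is well centred in x, but the y match suggests the tip is about 3 mm toward +y. A view from the front will settle y, and I need that yaw for the knob anyway. First I untilt and rise.

```bash
cat >> h.py <<'E'
def goalt(x,y,z,yawdeg,tilt,Rt,p):
    a=np.radians(yawdeg)
    G=np.column_stack([[np.cos(a),np.sin(a),0],[np.sin(a),-np.cos(a),0],[0,0,-1]])@R.from_rotvec([0,np.radians(tilt),0]).as_matrix()
    print('shift',Rt.T@(np.array([x,y,z])-np.array(p)),'turn',R.from_matrix(Rt.T@G).as_rotvec()/np.pi); return G
E
python3 - <<'E'
from h import *
s=manip.get_state(); p=s['ee_pos']; Rt=q2R(s['eef_rot'])
G=goalt(.611,.097,.36,94.3,0,Rt,p)
p=(.611,.097,.36)
for a in((.5105,-.0632,.36,124.3,0),(.5105,-.0632,.36,154.3,0),(.5105,-.0632,.36,184.3,0),(.5105,-.0632,.30,184.3,-15),(.5105,-.0632,.23,184.3,-30)): goalt(*a,G,p)
E
```

```text
shift [-0.0887 -0.0002 -0.1062] turn [ 0.0003  0.2215 -0.0007]
shift [-0.1522 -0.1122  0.    ] turn [ 0.      0.     -0.1667]
shift [-0.1522 -0.1122  0.    ] turn [ 0.      0.     -0.3333]
shift [-0.1522 -0.1122  0.    ] turn [-0.  -0.  -0.5]
shift [-0.1522 -0.1122  0.06  ] turn [-0.0654 -0.0654 -0.4969]
shift [-0.1522 -0.1122  0.13  ] turn [-0.1306 -0.1306 -0.4875]
```

Emit:
send_rows(targets=[{"tx": -0.03,"ty": 0,"tz": -0.035,"ax": 0,"ay": 0.05,"az": 0,"gripper": 0},{"tx": -0.06,"ty": 0,"tz": -0.07,"ax": 0,"ay": 0.1,"az": 0,"gripper": 0},{"tx": -0.0887,"ty": 0,"tz": -0.106,"ax": 0,"ay": 0.15,"az": 0,"gripper": 0},{"tx": -0.0887,"ty": 0,"tz": -0.106,"ax": 0,"ay": 0.2,"az": 0,"gripper": 0},{"tx": -0.0887,"ty": 0,"tz": -0.106,"ax": 0,"ay": 0.2215,"az": 0,"gripper": 0},{"tx": -0.0887,"ty": 0,"tz": -0.106,"ax": 0,"ay": 0.2215,"az": 0,"gripper": 0}])

```text
time: 9.35
ee_pos: [0.6114, 0.095, 0.3603]
eef_rot: [0.002, 0.682, 0.731, 0.0]
ft_force: [-0.4, 0.8, -0.2]
grip_width: 0.094
grasp_force: 0.0
```

Emit:
send_rows(targets=[{"tx": -0.02,"ty": -0.015,"tz": 0,"ax": 0,"ay": 0,"az": -0.05,"gripper": 0},{"tx": -0.04,"ty": -0.03,"tz": 0,"ax": 0,"ay": 0,"az": -0.1,"gripper": 0},{"tx": -0.06,"ty": -0.045,"tz": 0,"ax": 0,"ay": 0,"az": -0.15,"gripper": 0},{"tx": -0.08,"ty": -0.06,"tz": 0,"ax": 0,"ay": 0,"az": -0.2,"gripper": 0},{"tx": -0.1,"ty": -0.075,"tz": 0,"ax": 0,"ay": 0,"az": -0.25,"gripper": 0},{"tx": -0.12,"ty": -0.09,"tz": 0,"ax": 0,"ay": 0,"az": -0.3,"gripper": 0},{"tx": -0.14,"ty": -0.105,"tz": 0,"ax": 0,"ay": 0,"az": -0.35,"gripper": 0},{"tx": -0.152,"ty": -0.112,"tz": 0,"ax": 0,"ay": 0,"az": -0.4,"gripper": 0},{"tx": -0.152,"ty": -0.112,"tz": 0,"ax": 0,"ay": 0,"az": -0.45,"gripper": 0},{"tx": -0.152,"ty": -0.112,"tz": 0,"ax": 0,"ay": 0,"az": -0.5,"gripper": 0},{"tx": -0.152,"ty": -0.112,"tz": 0.03,"ax": -0.033,"ay": -0.033,"az": -0.499,"gripper": 0},{"tx": -0.152,"ty": -0.112,"tz": 0.06,"ax": -0.0654,"ay": -0.0654,"az": -0.4969,"gripper": 0},{"tx": -0.152,"ty": -0.112,"tz": 0.1,"ax": -0.098,"ay": -0.098,"az": -0.493,"gripper": 0},{"tx": -0.152,"ty": -0.112,"tz": 0.13,"ax": -0.1306,"ay": -0.1306,"az": -0.4875,"gripper": 0},{"tx": -0.152,"ty": -0.112,"tz": 0.13,"ax": -0.1306,"ay": -0.1306,"az": -0.4875,"gripper": 0},{"tx": -0.152,"ty": -0.112,"tz": 0.13,"ax": -0.1306,"ay": -0.1306,"az": -0.4875,"gripper": 0},{"tx": -0.152,"ty": -0.112,"tz": 0.13,"ax": -0.1306,"ay": -0.1306,"az": -0.4875,"gripper": 0}])

```text
time: 11.48
ee_pos: [0.5124, -0.0615, 0.2308]
eef_rot: [0.259, -0.037, 0.965, 0.009]
ft_force: [-0.7, 0.1, 0.5]
grip_width: 0.0939
grasp_force: 0.0
```

```bash
python3 - <<'E'
from h import *
s=manip.get_state(); print(s['time'],s['ee_pos'],s['eef_rot'],s['ft_force'],s['q'])
C=cam('wrist',s); b=eyes.grab_frame('wrist')[...,::-1]; cv2.imwrite('pics/w5.png',b)
yaw=.0735;Y=np.array([[np.cos(yaw),-np.sin(yaw)],[np.sin(yaw),np.cos(yaw)]]);o=np.array([.6222,-.055])
P=lambda x,y,z: proj(C,np.r_[o+Y@[x,y],z])
t=P(0,0,.082);print('tip',t,'well',P(0,0,.074),'knob',P(-.106,0,.115),'dy1mm',P(0,.001,.082)-t)
i=b.astype(int); m=((i[...,2]-i[...,1]>40)&(i[...,2]-i[...,0]>40)).astype(np.uint8)
k,l,st,ce=cv2.connectedComponentsWithStats(m); print([(c.round(1),x) for c,x in zip(ce[1:],st[1:]) if x[4]>5])
u=max(int(t[0])-80,0);v=max(int(t[1])-75,0)
cv2.imwrite('pics/w5c.png',cv2.resize(b[v:v+118,u:u+158],None,fx=5,fy=5,interpolation=cv2.INTER_CUBIC)); print(u,v)
E
```

```text
11.475 [ 0.5124 -0.0615  0.2308] [ 0.2593 -0.0371  0.965   0.009 ] [-0.6767  0.1098  0.5295] [ 0.6295 -0.1034 -0.5453  2.2894 -0.3027  0.4362  1.9621]
tip [319.2398 245.3534] well [319.277  239.8351] knob [318.965  171.0512] dy1mm [1.0172 0.0029]
[(array([122.5, 111.3]), array([104,  95,  37,  34, 958], dtype=int32)), (array([288.9, 199.7]), array([265, 198,  49,   5, 199], dtype=int32)), (array([349.8, 200.5]), array([327, 198,  49,   7, 203], dtype=int32)), (array([321.2, 237.4]), array([309, 232,  21,  16,  96], dtype=int32)), (array([312. , 244.3]), array([308, 241,  10,   7,  32], dtype=int32))]
239 170
```

View pics/w5c.png

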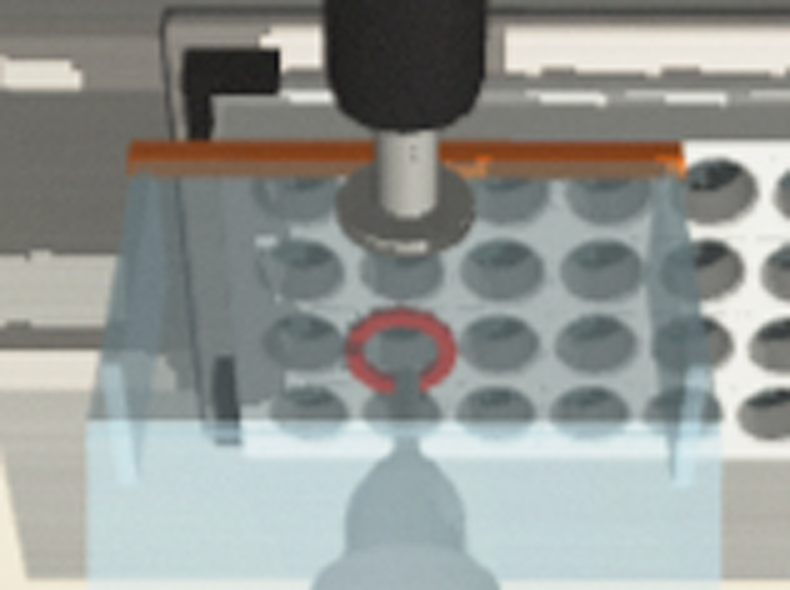

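The front view (upside-down, right = +y) shows the ring centred at crop column ≈401, with the punch shaft and knob stem at ≈406. So the well is roughly 1 mm short in y. I'll measure that precisely.

```bash
python3 - <<'E'
import cv2
b=cv2.imread('pics/w5.png').astype(int)
print('shaft'); 
for v in(243,244,245,246,247,248,249,250,252,254): print(v,' '.join('%3d/%3d'%(b[v,u,2],b[v,u,1]) for u in range(314,327)))
print('ring')
for v in(237,238,239,240,241,242,243): print(v,' '.join('%d'%(b[v,u,2]-b[v,u,1]) for u in range(304,336)))
print('cols'); 
for v in range(229,251): print(v,b[v,313,2]-b[v,313,1],b[v,319,2]-b[v,319,1],b[v,326,2]-b[v,326,1])
E
```

```text
shaft
243 124/113 121/127 113/124 109/118 109/119 105/116 103/115 109/117 115/126 112/114 107/ 95 119/ 84 147/ 85
244 121/ 89 116/100 110/103 106/103 100/107  98/108  97/107 101/112 108/110 107/ 91 119/ 82 144/ 85 158/ 85
245 141/ 84 126/ 81 117/ 83 107/ 89  97/101  97/107  95/107  99/110 111/106 129/ 89 146/ 84 157/ 85 161/ 85
246 156/ 84 150/ 82 149/ 84 125/ 88 102/101  98/107  96/107  99/109 113/108 146/ 93 160/ 86 160/ 85 164/112
247 160/ 90 159/ 85 157/ 83 138/ 89 107/104  98/109  95/106 101/112 113/108 151/ 92 162/111 166/147 170/164
248 131/115 128/ 98 132/100 121/ 98 103/104  95/105  97/108  99/107 106/111 116/ 99 137/125 163/169 171/181
249 109/123 104/112 103/109 101/106  99/106  96/106  98/108 103/112 102/112  89/102 107/117 137/147 160/170
250 118/129 112/123 104/116  97/109  97/107  95/105  96/106 101/109 103/113 101/113 107/115 115/125 144/154
252 120/130 123/132 114/123 104/114  98/109  96/106  97/108 103/112 105/114 110/119 110/120 108/118 113/123
254 164/181 160/178 152/169 143/161 139/156 136/153 140/156 143/158 147/164 150/168 150/166 146/163 156/173
ring
237 -9 -1
[... 381 characters left out ...]
0 -9 -10 -10 -9 -9 -10 -12 23 63 73 73 26 -2 -10 -10 -11 -10
241 -10 -9 -9 -7 41 64 65 49 4 -9 -11 -11 -10 -10 -9 -10 -10 -9 -11 -11 -10 -7 36 70 75 73 14 -7 -11 -11 -10 -11
242 -8 -9 -9 -8 30 66 75 63 21 0 -9 -11 -10 -12 -9 -8 -11 -9 -10 -10 -2 9 49 72 75 65 5 -11 -8 -10 -10 -10
243 -10 -10 -11 -11 21 62 75 70 45 27 11 -6 -11 -9 -10 -11 -12 -8 -11 -2 12 35 62 72 74 38 -1 -10 -10 -8 -10 -10
cols
229 -8 -8 -9
230 -10 0 -9
231 -6 16 -10
232 10 53 -7
233 46 69 10
234 71 76 41
235 74 26 68
236 56 -12 75
237 15 -12 66
238 -6 -10 55
239 -10 -9 32
240 -10 -9 23
241 -9 -10 36
242 0 -8 49
243 27 -11 62
244 53 -10 73
245 71 -10 76
246 74 -9 52
247 49 -11 6
248 5 -10 -10
249 -11 -10 -10
250 -10 -10 -10
```

The ring centre is at column 318.9 and the tip at 319.95, so about 1 mm off in y and under 0.5 mm in x. The 15 mm well is under the 5 mm tip, so I'm leaving the stage. Knob estimate: (0.5165,-0.0621). Next I go upright above the knob.

```bash
python3 - <<'E'
from h import *
s=manip.get_state(); Rt=q2R(s['eef_rot'])
goalt(.5165,-.0621,.26,184.2,0,Rt,s['ee_pos'])
E
```

```text
shift [-0.0185 -0.0008 -0.0234] turn [-0.0003  0.167   0.001 ]
```

Emit:
send_rows(targets=[{"tx": -0.009,"ty": 0,"tz": -0.012,"ax": 0,"ay": 0.05,"az": 0,"gripper": 0},{"tx": -0.0185,"ty": -0.001,"tz": -0.0234,"ax": 0,"ay": 0.1,"az": 0,"gripper": 0},{"tx": -0.0185,"ty": -0.001,"tz": -0.0234,"ax": 0,"ay": 0.15,"az": 0.001,"gripper": 0},{"tx": -0.0185,"ty": -0.001,"tz": -0.0234,"ax": 0,"ay": 0.167,"az": 0.001,"gripper": 0},{"tx": -0.0185,"ty": -0.001,"tz": -0.0234,"ax": 0,"ay": 0.167,"az": 0.001,"gripper": 0},{"tx": -0.0185,"ty": -0.001,"tz": -0.0234,"ax": 0,"ay": 0.167,"az": 0.001,"gripper": 0}])

```text
time: 12.28
ee_pos: [0.515, -0.0628, 0.2586]
eef_rot: [0.0, -0.036, 0.999, -0.0]
ft_force: [0.2, -0.7, 0.8]
grip_width: 0.0943
grasp_force: 0.0
```

```bash
python3 - <<'E'
from h import *
s=manip.get_state(); print(s['time'],s['ee_pos'],s['eef_rot'])
C=cam('wrist',s); b=eyes.grab_frame('wrist')[...,::-1]; cv2.imwrite('pics/w6.png',b)
k=proj(C,(.5165,-.0621,.117)); print(k); u,v=k.astype(int); g=b.max(2)
print(g[v,u-40:u+41:2]); print(g[v-50:v+51:2,u])
goal(.5165,-.0621,.096,184.2,s)
E
```

```text
12.275 [ 0.515  -0.0628  0.2586] [ 0.     -0.0359  0.9994 -0.0005]
[321.6212 235.2538]
[203 203 201 205 202 203 200 201 202 200 201 201 201 170  45  45  49  50
  54  58  61  66  65  62  60  54  54 102 201 200 199 200 201 200 200 200
 199 199 201 202 200]
[ 99 186 236 249 250 250 250 250 218 204 207 204 196 201 200  77  46  57
  62  60  58  60  55  59  61  61  62  60  60  58  61  60  60  61  58 161
 185 188 185 189 186 186 186 187 186 140 103 147 130 121 116]
shift [-0.0016  0.0008  0.1626] turn [-0.0003 -0.     -0.0005]
```

The knob appears exactly at the predicted pixel (centre within 1 px both ways). Descending and closing.

Emit:
send_rows(targets=[{"tx": -0.0015,"ty": 0.001,"tz": 0.04,"ax": 0,"ay": 0,"az": 0,"gripper": 0},{"tx": -0.0015,"ty": 0.001,"tz": 0.08,"ax": 0,"ay": 0,"az": 0,"gripper": 0},{"tx": -0.0015,"ty": 0.001,"tz": 0.115,"ax": 0,"ay": 0,"az": 0,"gripper": 0},{"tx": -0.0015,"ty": 0.001,"tz": 0.14,"ax": 0,"ay": 0,"az": 0,"gripper": 0},{"tx": -0.0015,"ty": 0.001,"tz": 0.155,"ax": 0,"ay": 0,"az": 0,"gripper": 0},{"tx": -0.0015,"ty": 0.001,"tz": 0.162,"ax": 0,"ay": 0,"az": 0,"gripper": 0},{"tx": -0.0015,"ty": 0.001,"tz": 0.162,"ax": 0,"ay": 0,"az": 0,"gripper": 0},{"tx": -0.0015,"ty": 0.001,"tz": 0.162,"ax": 0,"ay": 0,"az": 0,"gripper": 1},{"tx": -0.0015,"ty": 0.001,"tz": 0.162,"ax": 0,"ay": 0,"az": 0,"gripper": 1},{"tx": -0.0015,"ty": 0.001,"tz": 0.162,"ax": 0,"ay": 0,"az": 0,"gripper": 1},{"tx": -0.0015,"ty": 0.001,"tz": 0.162,"ax": 0,"ay": 0,"az": 0,"gripper": 1},{"tx": -0.0015,"ty": 0.001,"tz": 0.162,"ax": 0,"ay": 0,"az": 0,"gripper": 1},{"tx": -0.0015,"ty": 0.001,"tz": 0.162,"ax": 0,"ay": 0,"az": 0,"gripper": 1},{"tx": -0.0015,"ty": 0.001,"tz": 0.162,"ax": 0,"ay": 0,"az": 0,"gripper": 1},{"tx": -0.0015,"ty": 0.001,"tz": 0.162,"ax": 0,"ay": 0,"az": 0,"gripper": 1}])

```text
time: 14.2
ee_pos: [0.5163, -0.0622, 0.0964]
eef_rot: [-0.001, -0.036, 0.999, -0.001]
ft_force: [0.6, -3.1, -0.3]
grip_width: 0.0233
grasp_force: 30.0
```

The knob is gripped at 23 mm width. Next I compute the arc rows.

```bash
python3 - <<'E'
import numpy as np
p0=np.arctan2(72,73);r=.1025
for i in range(1,16):
    t=np.radians(4*i);tau=t/2
    f=r*np.sin(p0+t)-.072+.019*np.sin(tau); u=-r*np.cos(p0+t)+.073+.019*(1-np.cos(tau))
    print(4*i,'tx %.4f tz %.4f ay %.4f'%(f,-u,tau/np.pi))
E
```

```text
4 tx 0.0056 tz -0.0052 ay 0.0111
8 tx 0.0108 tz -0.0108 ay 0.0222
12 tx 0.0156 tz -0.0167 ay 0.0333
16 tx 0.0199 tz -0.0229 ay 0.0444
20 tx 0.0239 tz -0.0293 ay 0.0556
24 tx 0.0274 tz -0.0360 ay 0.0667
28 tx 0.0304 tz -0.0429 ay 0.0778
32 tx 0.0329 tz -0.0500 ay 0.0889
36 tx 0.0350 tz -0.0572 ay 0.1000
40 tx 0.0365 tz -0.0645 ay 0.1111
44 tx 0.0376 tz -0.0719 ay 0.1222
48 tx 0.0381 tz -0.0793 ay 0.1333
52 tx 0.0381 tz -0.0867 ay 0.1444
56 tx 0.0377 tz -0.0941 ay 0.1556
60 tx 0.0367 tz -0.1014 ay 0.1667
```

Emit:
send_rows(targets=[{"tx": 0.0056,"ty": 0,"tz": -0.0052,"ax": 0,"ay": 0.0111,"az": 0,"gripper": 1},{"tx": 0.0108,"ty": 0,"tz": -0.0108,"ax": 0,"ay": 0.0222,"az": 0,"gripper": 1},{"tx": 0.0156,"ty": 0,"tz": -0.0167,"ax": 0,"ay": 0.0333,"az": 0,"gripper": 1},{"tx": 0.0199,"ty": 0,"tz": -0.0229,"ax": 0,"ay": 0.0444,"az": 0,"gripper": 1},{"tx": 0.0199,"ty": 0,"tz": -0.0229,"ax": 0,"ay": 0.0444,"az": 0,"gripper": 1}])

```text
time: 14.82
ee_pos: [0.4965, -0.0637, 0.1192]
eef_rot: [-0.07, -0.036, 0.997, -0.003]
ft_force: [1.3, -4.9, -2.6]
grip_width: 0.0235
grasp_force: 30.0
```

```bash
python3 - <<'E'
import numpy as np
p0=np.arctan2(72,73);r=.1025
def P(d):
    t=np.radians(d);a=t/2
    return np.array([r*np.sin(p0+t)-.072+.019*np.sin(a),-(-r*np.cos(p0+t)+.073+.019*(1-np.cos(a)))]),a
A,a0=P(16);c,s=np.cos(a0),np.sin(a0)
for d in range(20,61,4):
    B,a=P(d);D=B-A; print(d,'tx %.4f tz %.4f ay %.4f'%(c*D[0]-s*D[1],s*D[0]+c*D[1],(a-a0)/np.pi))
E
```

```text
20 tx 0.0048 tz -0.0058 ay 0.0111
24 tx 0.0092 tz -0.0120 ay 0.0222
28 tx 0.0131 tz -0.0184 ay 0.0333
32 tx 0.0166 tz -0.0250 ay 0.0444
36 tx 0.0197 tz -0.0319 ay 0.0556
40 tx 0.0222 tz -0.0389 ay 0.0667
44 tx 0.0243 tz -0.0461 ay 0.0778
48 tx 0.0259 tz -0.0533 ay 0.0889
52 tx 0.0269 tz -0.0607 ay 0.1000
56 tx 0.0275 tz -0.0681 ay 0.1111
60 tx 0.0275 tz -0.0754 ay 0.1222
```

Emit:
send_rows(targets=[{"tx": 0.0048,"ty": 0,"tz": -0.0058,"ax": 0,"ay": 0.0111,"az": 0,"gripper": 1},{"tx": 0.0092,"ty": 0,"tz": -0.012,"ax": 0,"ay": 0.0222,"az": 0,"gripper": 1},{"tx": 0.0131,"ty": 0,"tz": -0.0184,"ax": 0,"ay": 0.0333,"az": 0,"gripper": 1},{"tx": 0.0166,"ty": 0,"tz": -0.025,"ax": 0,"ay": 0.0444,"az": 0,"gripper": 1},{"tx": 0.0197,"ty": 0,"tz": -0.0319,"ax": 0,"ay": 0.0556,"az": 0,"gripper": 1},{"tx": 0.0222,"ty": 0,"tz": -0.0389,"ax": 0,"ay": 0.0667,"az": 0,"gripper": 1},{"tx": 0.0243,"ty": 0,"tz": -0.0461,"ax": 0,"ay": 0.0778,"az": 0,"gripper": 1},{"tx": 0.0259,"ty": 0,"tz": -0.0533,"ax": 0,"ay": 0.0889,"az": 0,"gripper": 1},{"tx": 0.0269,"ty": 0,"tz": -0.0607,"ax": 0,"ay": 0.1,"az": 0,"gripper": 1},{"tx": 0.0275,"ty": 0,"tz": -0.0681,"ax": 0,"ay": 0.1111,"az": 0,"gripper": 1},{"tx": 0.0275,"ty": 0,"tz": -0.0754,"ax": 0,"ay": 0.1222,"az": 0,"gripper": 1},{"tx": 0.0275,"ty": 0,"tz": -0.0754,"ax": 0,"ay": 0.1222,"az": 0,"gripper": 1},{"tx": 0.0275,"ty": 0,"tz": -0.0754,"ax": 0,"ay": 0.1222,"az": 0,"gripper": 1}])

```text
time: 16.45
ee_pos: [0.4798, -0.0649, 0.1972]
eef_rot: [-0.259, -0.034, 0.965, -0.01]
ft_force: [1.5, -4.6, -3.2]
grip_width: 0.0232
grasp_force: 30.0
```

```bash
python3 - <<'E'
from h import *
s=manip.get_state(); Rt=q2R(s['eef_rot']); print(s['time'],s['ee_pos'],s['ft_force'],s['torque'],s['grip_width'])
g=np.array(s['ee_pos'])-.019*Rt[:,2]
for yaw,o in((.0735,(.6222,-.0543)),(.0735,(.6205,-.0543))):
    Y=np.array([[np.cos(yaw),-np.sin(yaw)],[np.sin(yaw),np.cos(yaw)]])
    k=Y.T@(g[:2]-o); dx=-(k[0]+.034); dz=g[2]-.188
    print('knob punch',k,g[2],'r',np.hypot(dx,dz),'angle',np.degrees(np.arctan2(dx,-dz)-np.arctan2(72,73)))
for n in('side','wrist'):
    b=eyes.grab_frame(n)[...,::-1]; cv2.imwrite(f'pics/e_{n}.png',b)
C=cam('side');b=cv2.imread('pics/e_side.png')
Y=np.array([[np.cos(yaw),-np.sin(yaw)],[np.sin(yaw),np.cos(yaw)]]);o=np.array((.6222,-.0543))
P=lambda x,y,z: proj(C,np.r_[o+Y@[x,y],z])
for t in(50,60,70):
    t=np.radians(t); e=[(-.034-(.092*np.sin(t)+d*np.cos(t)),.188-.092*np.cos(t)+d*np.sin(t)) for d in(.04,)]
    print(np.degrees(t),[P(x,y,z) for x,z in e for y in(-.045,.045)])
i=b.astype(int); m=((i[...,2]-i[...,0]>60)&(i[...,2]-i[...,1]>25)).astype(np.uint8);m[:170]=0;m[260:]=0;m[:,:280]=0;m[:,:][:,345:]=0
k,l,st,ce=cv2.connectedComponentsWithStats(m); print([(c.round(1),x) for c,x in zip(ce[1:],st[1:])])
cv2.imwrite('pics/e_sc.png',cv2.resize(b[150:270,250:400],None,fx=5,fy=5,interpolation=cv2.INTER_CUBIC))
E
```

```text
16.45 [ 0.4798 -0.0649  0.1972] [ 1.5423 -4.6042 -3.1918] [-0.867  -0.7498  0.6233] 0.02315031207369447
knob punch [-0.1333 -0.0002] 0.2136436948392495 r 0.10256629279622365 angle 59.873873295657596
knob punch [-0.1316 -0.0003] 0.2136436948392495 r 0.10092561819652013 angle 60.11451628429006
50.0 [array([341.4064, 223.9727]), array([317.1596, 239.3428])]
59.99999999999999 [array([342.5872, 218.7561]), array([318.1779, 234.0564])]
70.0 [array([342.8565, 212.8928]), array([318.2721, 228.0807])]
[(array([338.6, 221.8]), array([337, 221,   4,   3,   5], dtype=int32)), (array([324.2, 231.1]), array([316, 225,  19,  13,  53], dtype=int32)), (array([290.3, 240. ]), array([290, 239,   2,   3,   3], dtype=int32)), (array([295.5, 240. ]), array([295, 239,   2,   3,   4], dtype=int32))]
```

View pics/e_sc.png

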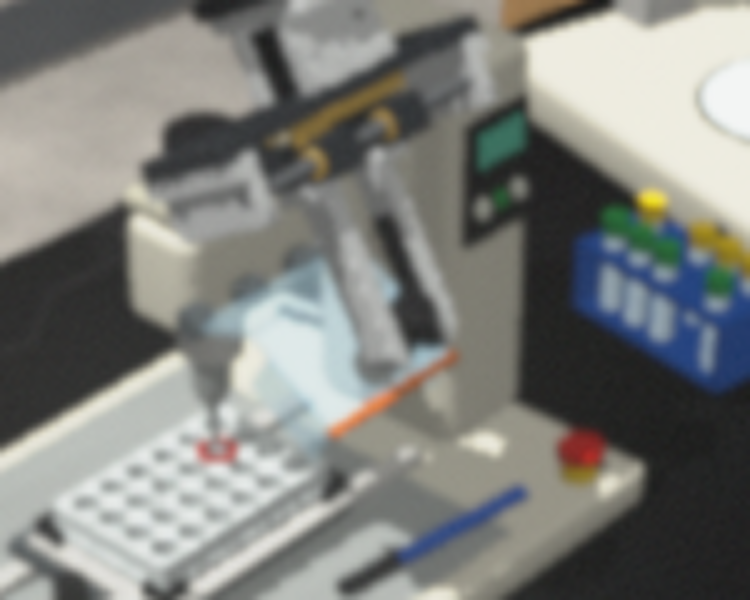

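The final view shows the guard held open with its orange edge where 60° predicts. The red-ringed well at crop (217,450) sits right under the tip, and the pen and rack are undisturbed. The grip measures about 60°.

```bash
python3 -c "
from workcell import workorder; print(workorder.sign_off())"
```

```text
the job is handed in; nothing more can be done
None
```

The job is handed in: the red-ringed well is under the punch tip (about 1 mm off in y by my front-view measurement), and the arm is still holding the guard open at about 60° by its knob.

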